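# Scrap the calibration tower through the sprung flap

## Robot

A 7-joint arm with a two-finger parallel gripper is mounted at the origin on the work surface. World frame = base frame: x ahead of the robot, y to its left, z up, the work surface at z = 0. Lengths are in m, angles in rad, forces in N, time in s.
With the tool pointing down it reaches from about 0.425 to 0.925 m from the base axis. Payload 6.8 kg.
Tool frame: the origin (TCP) lies between the finger pads; the fingertips stand 14 mm ahead of it and the grasp point (between the pads) lies 5 mm behind it; z points along the fingers, y is the direction in which the jaws open and shut (so a half turn about z gives the same grasp; the last joint's range is limited). The gripper opens to 85 mm and grips with 20 to 120 N. Pads are 22 mm wide; open, the fingers measure 114 mm over their backs; the gripper's body (76 mm by 85 mm) begins 54 mm behind the grasp point. The pads swing forward as they close: fully open they stand 13 mm farther back than shut.
Start: joints at [-1.325, 0.477, 0.022, 1.555, -0.011, 1.109, -0.083], TCP at [0.234, 0.633, 0.22] pointing down, gripper open.
Joint ranges: [-2.96, 2.96], [-0.34, 2.1], [-1.41, 1.46], [0.24, 2.44], [-1.37, 4.51], [0.17, 1.92], [-2.96, 2.96]. Speed limits (rad/s): [2.39, 2.39, 3.14, 3.14, 3.14, 3.14, 3.14].

## Interface

Orientations are given as a unit quaternion [w, x, y, z].
In Python, from station import bot gives the robot as it stands.
- The arm moves only by the shell command python3 -m crank 'ROWS' [FORCE]. ROWS is JSON, a list of rows, each a list of 3 entries, a list of its own where there are three numbers: the shift along the tool's x, y, z in m, then the turn, a rotation vector about the tool's x, y, z in degrees, then the finger opening in m, from 0 to 0.0854. A call has 1 to 10 rows; each row shifts and turns the commanded pose from where the row before left it, along the tool's axes as they then stand; what a row does not reach is not made up. A row lasts 1/8 s, in which the tool goes at most 62.5 mm and 10.7 degrees, less where a joint would pass 70% of its speed; a pose out of reach is approached as far as the arm can. A call is refused whole if a number of a shift passes 0.0625 or a number of a turn 10.7, either way. A call with a gripper value outside its range is refused whole. The fingers move at their own pace and stop on an object; FORCE is the grip in N (left out, the last holds). Time passes only in rows, so rows that do not move let the fingers close. It gives the time, the measured TCP pose, the force and the opening at its end, in the units of the state.
- bot.get_obs(): the state, without advancing time (a new reading comes with each control period).
- bot.read_camera(name): name is "side" or "top" or "wrist"; returns (picture, depth): 384x512x3 uint8, red, green, blue; 384x512 float32, m along the optical axis (not along the pixel's ray), 0 where there is no reading.
- bot.calibration(name): a dict with "fx", "fy", "cx", "cy" (pixels), "extrinsics" (4x4, takes a point from camera to world coordinates). Camera axes: x right, y down, z forward; pixel columns grow to the right and rows downward; lengths in m; the calibration is good to about 2 mm. The wrist camera is an equidistant fisheye: a pixel r from the principal point sees the ray r / f radians off the axis. A picture is of the moment at which its call begins: read the wrist's pose just before it. calibration takes no time and is no camera call; for the wrist camera it gives the pose at the moment of the call.
- bot.hand_in(): hands the job in, once; it reports no verdict.
The state is a dict: "t": time; "q": joint angles; "joint_vel": joint speeds; "joint_torque": joint torques, N m; "eef_pos": TCP position; "tool_rot": TCP orientation; "contact_force": force on the tool from outside, world axes, zero at the start; "torque": the same for the moment, N m; "gripper_width": opening from 0.0 (shut) to 1.0 (fully open).
Only numpy, scipy, OpenCV 4.12 (cv2) and the standard library are available. Lean on these libraries where they do the work, as an engineer would, in place of code of your own. Each camera call takes 0.05 s, during which the arm holds its last target.

## Task

The square calibration tower with the grooved storeys is done with: take it off the build plate and push it down through the sprung flap in the lid of the scrap bin, keeping hold of it until its lower half is through, then let it drop inside so that the flap snaps shut behind it. Leave the round chess-rook print standing where it is.

Things in the scene. Friction and masses are not known exactly. Their poses are not given: they have to be found in the camera images.
- tower: Pale grey plastic 3D print: square column 30 x 30 mm, 84 mm tall, six equal storeys parted by shallow grooves, 0.12 kg. Stands on a dark 280 x 260 x 4 mm build plate on the table, by an 85 mm glue stick, a round rook and an L-shaped bracket (60 mm tall) of the same plastic; next centre 95 mm or more away. Origin: centre of its underside; z up the column; x, y square to its side faces.
- bin: Print-scrap bin, fixed: box 150 mm (x) by 170 mm (y), 170 mm tall, white, with clear walls facing its +x and -x. Its flat lid, top at 170 mm, has one mouth in the middle, 64 mm (x) by 90 mm (y), closed by the flap. Walls 4 mm, lid 6 mm, floor 5 mm; empty. Origin: centre of its underside, right below the mouth's centre; z up.
- flap (a joint): Flap in the bin's mouth: bare metal plate 61 x 86 x 3 mm, its top 2.5 mm below the lid's, hinged along the mouth's edge on the bin's +x side. Swings only down into the bin: 0 rad = shut (level), 1.54 = hanging down. A weak spring shuts it: 1 N opens it, and the tower, let go when half way through, slides on down past it under its own weight.
- rook: A round chess-rook print of the same pale grey plastic, 84 mm tall, 42 mm across the foot, 36 mm across the top, notched along the top edge; stands on the build plate and is to be left alone. Origin: centre of its underside; z up.

How it is judged:
By the outcome, as a careful person would: the job done as asked, in the order asked, and still so for the second after the job is handed in, with the robot touching nothing.
It also fails if it takes over 38 s, if anything falls off the work surface, if the arm or the gripper's body presses on something with over 40 N, if the wrist force passes 120 N, or if a joint passes its speed limit or range.

## Working session

There is one attempt and no reset: what is moved stays moved. The work goes in short steps, Python scripts to look and compute and a shell command to move; the robot and the scene stay as the last step left them, time stands still between calls to the robot, and variables do not carry over. Pictures are saved under pics/ and viewed, and the job is handed in when it is done.

```bash
ls; mkdir -p pics; python3 - <<'E'
from station import bot
import cv2,numpy as np
o=bot.get_obs();print(o)
for n in("top","side"):
    p,d=bot.read_camera(n);cv2.imwrite(f"pics/{n}0.png",p[:,:,::-1]);np.savez(f"{n}0.npz",p=p,d=d)
    c=bot.calibration(n);print(n,c["fx"],c["cx"],c["cy"],np.round(c["extrinsics"],3).tolist())
E
```

```text
pics
{'t': 0.0, 'q': array([-1.32512003,  0.47782163,  0.02230316,  1.5564738 , -0.01151395,
        1.10928451, -0.08312198]), 'joint_vel': array([-0.0004212 ,  0.00075118, -0.0012621 ,  0.00072262,  0.00208448,
       -0.00164837,  0.00106406]), 'joint_torque': array([ 1.47312508e-04, -5.96462166e+01,  1.60811171e+00, -2.81203687e+01,
        1.24218801e-02,  9.28226887e-03, -2.67759003e-05]), 'eef_pos': array([0.23362395, 0.6326172 , 0.21940114]), 'tool_rot': array([-1.09150585e-04,  1.75954426e-01,  9.84397874e-01, -9.23562402e-04]), 'contact_force': array([0.54569478, 0.50936263, 0.43243416]), 'torque': array([-0.01845729, -0.01798609,  0.04630675]), 'gripper_width': 1.0039461864293349}
top 357.8183469145721 258.16489409381813 191.41230318519908 [[-0.006, -0.994, 0.11, 0.448], [-1.0, 0.006, 0.001, 0.019], [-0.002, -0.11, -0.994, 0.977], [0.0, 0.0, 0.0, 1.0]]
side 495.24987003448354 261.347508542593 192.09509426982956 [[-0.804, -0.561, 0.198, 0.371], [-0.595, 0.763, -0.252, 0.268], [-0.009, -0.321, -0.947, 0.981], [0.0, 0.0, 0.0, 1.0]]
```

View pics/top0.png

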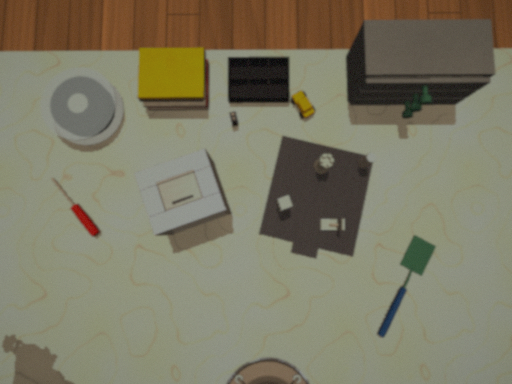

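View pics/side0.png

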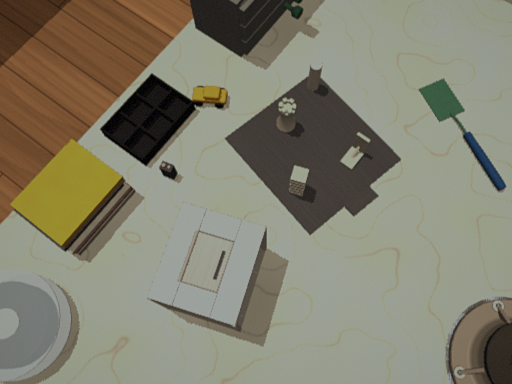

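```bash
python3 - <<'E'
import cv2,numpy as np
t=np.load("top0.npz")["p"][:,:,::-1];s=np.load("side0.npz")["p"][:,:,::-1]
g=lambda a:np.clip(a.astype(float)*1.5,0,255).astype(np.uint8)
a=cv2.resize(g(t[140:245,130:240]),None,fx=3.6,fy=3.6,interpolation=2)
b=cv2.resize(g(t[140:245,265:375]),None,fx=3.6,fy=3.6,interpolation=2)
cv2.imwrite("pics/z1.png",np.hstack([a,b]))
a=cv2.resize(g(s[195:335,140:275]),None,fx=2.9,fy=2.9,interpolation=2)
b=cv2.resize(g(s[75:215,250:385]),None,fx=2.9,fy=2.9,interpolation=2)
cv2.imwrite("pics/z2.png",np.hstack([a,b]))
E
```

```text
(no output)
```

View pics/z1.png

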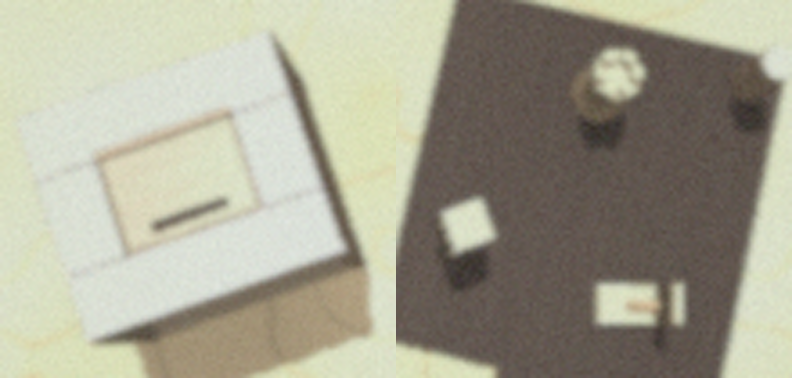

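View pics/z2.png

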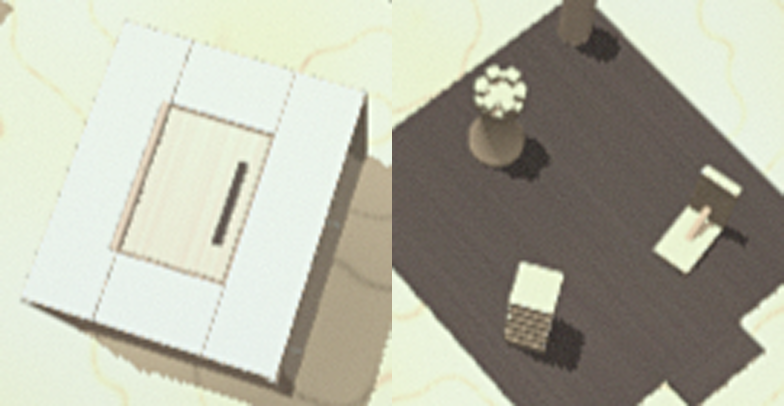

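```bash
cat > h.py <<'E'
import numpy as np,cv2
from station import bot
def ray(n,uv,z):
    c=bot.calibration(n);E=np.array(c["extrinsics"]);uv=np.atleast_2d(uv).astype(float)
    d=np.c_[(uv[:,0]-c["cx"])/c["fx"],(uv[:,1]-c["cy"])/c["fy"],np.ones(len(uv))]@E[:3,:3].T
    o=E[:3,3];return o+d*((z-o[2])/d[:,2])[:,None]
def depthpt(n,uv,d):
    c=bot.calibration(n);E=np.array(c["extrinsics"]);u,v=np.array(uv).T
    z=d[np.array(v).astype(int),np.array(u).astype(int)]
    return np.c_[(u-c["cx"])/c["fx"]*z,(v-c["cy"])/c["fy"]*z,z]@E[:3,:3].T+E[:3,3]
E
python3 - <<'E'
from h import *
for n,box,bb in(("top",(272,190,300,218),(128,140,240,240)),("side",(285,160,315,200),(140,195,275,335))):
    f=np.load(n+"0.npz");p=f["p"];d=f["d"]
    g=p.min(2)
    x0,y0,x1,y1=box;m=(g[y0:y1,x0:x1]>(130)).astype(np.uint8)
    cs,_=cv2.findContours(m,cv2.RETR_EXTERNAL,cv2.CHAIN_APPROX_NONE)
    c=max(cs,key=cv2.contourArea).reshape(-1,2)+[x0,y0]
    ys,xs=np.nonzero(m);uv=np.c_[xs+x0,ys+y0]
    P=ray(n,uv,.088);C=ray(n,c,.088)
    r=cv2.minAreaRect((C[:,:2]*1000).astype(np.float32));print(n,"tower",len(uv),P.mean(0),r, "depthz",np.median(depthpt(n,uv,d)[:,2]))
    print(g[y0:y1:2,x0:x1:2])
    x0,y0,x1,y1=bb
    hsv=cv2.cvtColor(p,cv2.COLOR_RGB2HSV)
    D=np.indices(g.shape);uv=np.c_[D[1].ravel(),D[0].ravel()]
    W=depthpt(n,uv,d).reshape(*g.shape,3)
    m=((abs(W[:,:,2]-.168)<.012)).astype(np.uint8);mm=np.zeros_like(m);mm[y0:y1,x0:x1]=m[y0:y1,x0:x1]
    cs,_=cv2.findContours(mm,cv2.RETR_EXTERNAL,cv2.CHAIN_APPROX_NONE);c=max(cs,key=cv2.contourArea).reshape(-1,2)
    C=ray(n,c,.170);r=cv2.minAreaRect((C[:,:2]*1000).astype(np.float32));print("lid",r,np.median(W[mm>0][:,2]))
    m2=np.zeros_like(mm);m2[y0:y1,x0:x1]=(hsv[y0:y1,x0:x1,1]>18);m2&=cv2.erode(mm,np.ones((9,9)));
    m2=cv2.morphologyEx(m2,cv2.MORPH_CLOSE,np.ones((7,7)));m2=cv2.morphologyEx(m2,cv2.MORPH_OPEN,np.ones((5,5)))
    cs,_=cv2.findContours(m2,cv2.RETR_EXTERNAL,cv2.CHAIN_APPROX_NONE);c=max(cs,key=cv2.contourArea).reshape(-1,2)
    C=ray(n,c,.1685);r=cv2.minAreaRect((C[:,:2]*1000).astype(np.float32));print("mouth",r)
    cor=cv2.boxPoints(r)
    print(cor)
    # depth profile across mouth (bin x dir) 
    k=g[y0:y1,x0:x1]
E
```

```text
top tower 70 [ 0.51857463 -0.04558335  0.088     ] ((518.9198608398438, -45.32001495361328), (23.55602264404297, 20.582862854003906), 13.16010570526123) depthz 0.08743567083864812
[[ 55  57  59  56  55  58  53  52  53  57  50  55  51  53]
 [ 54  55  55  53  57  53  53  51  55  51  58  53  51  52]
 [ 58  55  58  59  51  54  58  72  74  58  55  52  53  49]
 [ 53  55  54  56  70  85 108 122 117  72  54  51  54  56]
 [ 57  50  60  95 122 128 131 136 128  86  52  57  52  53]
 [ 52  54  59 111 132 132 133 131 132 109  64  53  51  56]
 [ 57  51  55  95 130 133 132 133 131 121  76  52  56  53]
 [ 52  52  42  70 124 134 133 134 136 130  90  58  59  53]
 [ 52  56  51  63 112 132 132 133 131 111  83  54  53  53]
 [ 57  56  50  44  90 124 116  98  76  58  57  56  52  56]
 [ 55  55  46  47  68  80  48  43  39  51  57  51  54  52]
 [ 55  54  45  37  41  36  37  31  30  46  54  54  53  52]
 [ 56  55  57  45  40  36  33  32  40  47  56  50  54  56]
 [ 57  48  56  45  38  33  42  34  31  47  54  52  53  58]]
lid ((538.5045776367188, 197.23300170898438), (151.4417266845703, 171.185546875), 19.38489723
[... 1297 characters left out ...]
  55  86  65  59  82  67  64  55  70  35  32  35  35  50]
 [ 60  56  72  61  73  74  78  53  71  84  33  37  34  33  38]
 [ 57  58  50  71  73  67  66  59  71  46  27  32  37  37  33]
 [ 57  62  57  46  44  46  57  89  67  39  37  37  35  35  34]
 [ 59  61  65  60  56  43  38  40  42  36  35  35  35  32  38]
 [ 59  60  57  59  59  57  58  34  35  34  36  37  36  33  37]]
lid ((539.5028076171875, 202.04034423828125), (151.59837341308594, 171.11502075195312), 19.29412078857422) 0.16883184242402305
mouth ((541.8223876953125, 201.92234802246094), (45.25709915161133, 70.80768585205078), 24.00008201599121)
[[506.75012 225.06146]
 [535.5503  160.37546]
 [576.89465 178.78323]
 [548.0945  243.46924]]
```

```bash
python3 -m crank '[[[0,0,-0.02],[0,0,-10],0.085],[[0,0,-0.02],[0,0,-10],0.085],[[0,0,-0.02],[0,0,-10],0.085],[[0,0,-0.02],[0,0,-10],0.085]]'; python3 -m crank '[[[-0.016,-0.057,0],[0,0,0],0.085],[[-0.016,-0.057,0],[0,0,0],0.085],[[-0.016,-0.057,0],[0,0,0],0.085],[[-0.016,-0.057,0],[0,0,0],0.085],[[-0.016,-0.057,0],[0,0,0],0.085],[[-0.016,-0.057,0],[0,0,0],0.085],[[-0.016,-0.057,0],[0,0,0],0.085],[[-0.016,-0.057,0],[0,0,0],0.085],[[-0.016,-0.057,0],[0,0,0],0.085],[[0,0,0],[0,0,0],0.085]]'
python3 - <<'E'
from h import *
c=bot.calibration("wrist");o=bot.get_obs();print(o["t"],o["eef_pos"],o["tool_rot"])
p,d=bot.read_camera("wrist");cv2.imwrite("pics/w1.png",p[:,:,::-1]);np.savez("w1.npz",p=p,d=d,E=c["extrinsics"],k=[c[k] for k in("fx","fy","cx","cy")]);print(c)
for n,box,th in(("top",(272,190,300,218),95),("side",(285,160,315,200),100)):
    f=np.load(n+"0.npz");g=f["p"].min(2)
    x0,y0,x1,y1=box;m=(g[y0:y1,x0:x1]>th).astype(np.uint8)
    cs,_=cv2.findContours(m,cv2.RETR_EXTERNAL,cv2.CHAIN_APPROX_NONE)
    c=max(cs,key=cv2.contourArea).reshape(-1,2)+[x0,y0]
    C=ray(n,c,.088);print(n,cv2.minAreaRect((C[:,:2]*1000).astype(np.float32)))
E
```

```text
t: 0.6
eef_pos: [0.2338, 0.6329, 0.3005]
tool_rot: [-0.0, -0.174, 0.985, -0.0]
contact_force: [1.1, 0.0, -0.2]
gripper_width: 0.996
t: 1.85
eef_pos: [0.5451, 0.1928, 0.3]
tool_rot: [0.0, -0.166, 0.986, -0.001]
contact_force: [-0.3, 1.7, 0.4]
gripper_width: 0.995
1.85 [0.54506883 0.19278383 0.30003861] [ 2.31633841e-05 -1.66492978e-01  9.86041696e-01 -1.36412865e-03]
{'fx': 297.3186396354542, 'fy': 297.3186396354542, 'cx': 246.85897984834705, 'cy': 192.4174404396172, 'extrinsics': array([[-0.32803656,  0.90148534,  0.28234056,  0.47382395],
       [ 0.94466111,  0.313902  ,  0.09529389,  0.16885954],
       [-0.00272123,  0.29797603, -0.95456948,  0.45387961],
       [ 0.        ,  0.        ,  0.        ,  1.        ]])}
top ((518.89208984375, -45.34114074707031), (30.7214412689209, 30.826759338378906), 18.068620681762695)
side ((521.2766723632812, -43.33384704589844), (29.67850685119629, 30.732675552368164), 19.977251052856445)
```

View pics/w1.png

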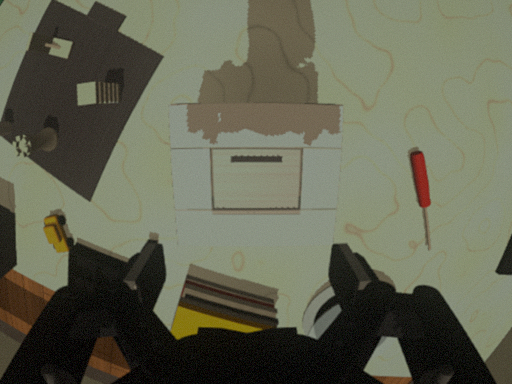

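```bash
python3 - <<'E'
from h import *
f=np.load("w1.npz");p=f["p"];d=f["d"];E=f["E"];fx,fy,cx,cy=f["k"]
a=np.clip(p[95:255,160:355].astype(float)*1.5,0,255).astype(np.uint8)
cv2.imwrite("pics/w1z.png",cv2.resize(a,None,fx=4,fy=3.7,interpolation=cv2.INTER_CUBIC)[:,:,::-1])
v,u=np.indices(d.shape);r=np.hypot(u-cx,v-cy)+1e-9;th=r/fx
X=np.dstack([(u-cx)/r*np.tan(th)*d,(v-cy)/r*np.tan(th)*d,d])@E[:3,:3].T+E[:3,3]
for c in (225,245,257,270,290): print(c,[(y,round(float(X[y,c,2])*1000)) for y in range(140,222,3)])
print([(x,round(float(X[180,x,2])*1000)) for x in range(200,312,3)])
E
```

```text
225 [(140, 171), (143, 170), (146, 169), (149, 168), (152, 166), (155, 167), (158, 168), (161, 168), (164, 167), (167, 166), (170, 168), (173, 168), (176, 167), (179, 169), (182, 167), (185, 167), (188, 168), (191, 168), (194, 168), (197, 168), (200, 168), (203, 167), (206, 168), (209, 170), (212, 172), (215, 171), (218, 169), (221, 170)]
245 [(140, 171), (143, 171), (146, 171), (149, 168), (152, 169), (155, 168), (158, 169), (161, 168), (164, 168), (167, 169), (170, 169), (173, 169), (176, 167), (179, 169), (182, 169), (185, 168), (188, 168), (191, 168), (194, 168), (197, 167), (200, 167), (203, 168), (206, 166), (209, 170), (212, 173), (215, 169), (218, 171), (221, 170)]
257 [(140, 170), (143, 169), (146, 170), (149, 167), (152, 169), (155, 167), (158, 168), (161, 169), (164, 170), (167, 168), (170, 169), (173, 167), (176, 167), (179, 168), (182, 167), (185, 168), (188, 168), (191, 169), (194, 168), (197, 167), (200, 168), (203, 168), (206, 168), (209, 171), (212, 172), (215, 170), (218, 171), (221, 171)]
270 [(140, 171), (143, 170), (146, 170), (149, 169), (152, 168), (155, 168), 
[... 357 characters left out ...]
, 168), (164, 168), (167, 167), (170, 167), (173, 167), (176, 167), (179, 167), (182, 168), (185, 169), (188, 168), (191, 169), (194, 167), (197, 167), (200, 168), (203, 168), (206, 169), (209, 170), (212, 173), (215, 169), (218, 170), (221, 170)]
[(200, 170), (203, 170), (206, 170), (209, 170), (212, 5), (215, 168), (218, 167), (221, 168), (224, 167), (227, 169), (230, 168), (233, 168), (236, 168), (239, 168), (242, 168), (245, 168), (248, 167), (251, 167), (254, 168), (257, 167), (260, 168), (263, 167), (266, 167), (269, 167), (272, 167), (275, 168), (278, 167), (281, 168), (284, 167), (287, 168), (290, 168), (293, 170), (296, 167), (299, 5), (302, 171), (305, 171), (308, 171), (311, 171)]
```

View pics/w1z.png

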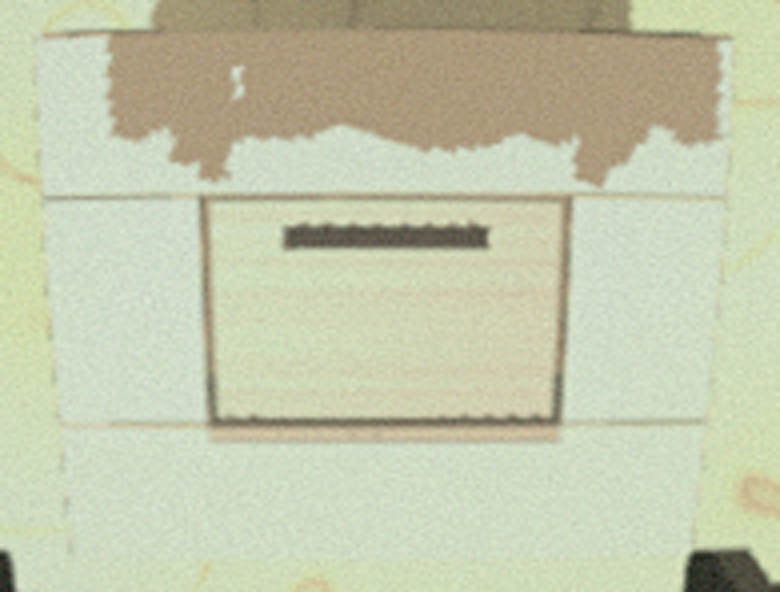

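```bash
cat >> h.py <<'E'
def wray(E,k,uv,z):
    fx,fy,cx,cy=k;uv=np.atleast_2d(uv).astype(float);a=(uv-[cx,cy])/fx;r=np.linalg.norm(a,axis=1)[:,None]+1e-12
    d=np.c_[a/r*np.sin(r),np.cos(r)]@E[:3,:3].T;o=E[:3,3];return o+d*((z-o[2])/d[:,2])[:,None]
E
python3 - <<'E'
from h import *
f=np.load("w1.npz");p=f["p"]
C=wray(f["E"],f["k"],[(210.8,148.5),(302.5,148.5),(299.3,209.6),(213.3,209.6)],.170)
print(C.round(4),C.mean(0),cv2.minAreaRect((C[:,:2]*1000).astype(np.float32)))
g=p.min(2)[75:110,70:125];print(g[::2,::3])
E
```

```text
[[0.5272 0.1496 0.17  ]
 [0.4977 0.2337 0.17  ]
 [0.5575 0.2543 0.17  ]
 [0.5865 0.1708 0.17  ]] [0.54223483 0.20209283 0.17      ] ((542.3110961914062, 202.14447021484375), (63.32384490966797, 89.05591583251953), 19.363819122314453)
[[ 42  40  50  41  43  41  45  38  40  42  40  45  43  25  29  28  33  32
   42]
 [ 38  46  53  46  37  37  41  41  45  44  37  45  35  31  29  34  34  31
   45]
 [ 40  47  46  38  42  40  39  36  42  36  47  39  36  21  20  21  34  34
   48]
 [ 45  41  38  38  40  43  48  55  73  42  49  45  25  32  24  25  30  22
   45]
 [ 44  39  48  66  86 106 101 112 110  36  45  55  32  49  60  34  29  19
   40]
 [ 39  42  67 116 116 112 112 110 110  39  48  56  39  59  58  42  45  32
   39]
 [ 49  39  59 108 107 109 110 109 110  36  55  51  30  54  56  35  42  38
   40]
 [ 45  40  62 116 112 111 112 110 108  28  53  49  34  58  56  42  41  30
   46]
 [ 45  44  54 110 111 111 109 108 112  34  58  42  35  60  52  41  45  30
   46]
 [ 38  47  53 111 109 108 109 112 112  31  62  46  37  63  50  35  47  33
   45]
 [ 42  40  43 113 115 110 111 106 112  21  56  48  30  60  48  41  43  38
   47]
 [ 44  41  48 110 114 113 111 112 116  37  60  46  35  65  50  33  49  39
   40]
 [ 39  34  47 111 110 108 106 108 113  35  64  43  40  64  49  36  52  34
   50]
 [ 42  34  44 113 109 113 112 114 119  36  67  49  38  95  60  46  55  45
   54]
 [ 47  43  47 117 112 115 108  94  74  34  64  50  50  66  53  47  44  47
   51]
 [ 47  41  41  69  62  61  40  36  39  37  43  43  44  48  43  50  39  45
   49]
 [ 37  47  43  38  34  43  42  42  46  43  45  37  49  47  39  41  52  47
   47]
 [ 42  44  45  44  48  38  43  45  48  52  42  45  47  44  46  47  49  45
   47]]
```

```bash
python3 -m crank '[[[0.025,-0.054,0.015],[0,0,0],0.085],[[0.025,-0.054,0.015],[0,0,0],0.085],[[0.025,-0.054,0.015],[0,0,0],0.085],[[0.025,-0.054,0.015],[0,0,0],0.085],[[0,0,0],[0,0,0],0.085]]'
python3 - <<'E'
from h import *
c=bot.calibration("wrist");o=bot.get_obs();print(o["t"],o["eef_pos"],o["tool_rot"])
p,d=bot.read_camera("wrist");cv2.imwrite("pics/w2.png",p[:,:,::-1]);np.savez("w2.npz",p=p,d=d,E=c["extrinsics"],k=[c[k] for k in("fx","fy","cx","cy")])
E
```

```text
t: 2.52
eef_pos: [0.5194, -0.0419, 0.2393]
tool_rot: [-0.001, -0.168, 0.986, -0.0]
contact_force: [-0.2, 0.1, -0.2]
gripper_width: 0.996
2.525 [ 0.51941854 -0.0418651   0.23925945] [-1.47534165e-03 -1.68217896e-01  9.85748657e-01 -3.83776497e-04]
```

View pics/w2.png

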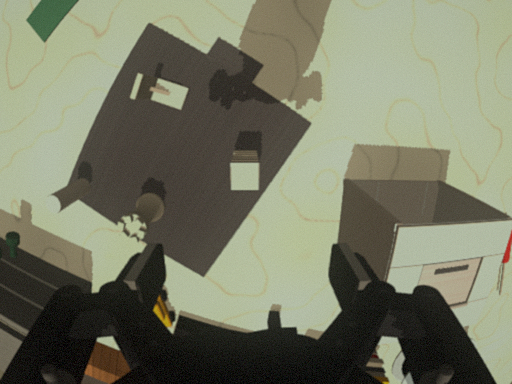

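```bash
python3 - <<'E'
from h import *
f=np.load("w2.npz");g=f["p"].min(2).astype(np.uint8)
m=np.zeros_like(g);m[160:195,225:265]=g[160:195,225:265]>90
cs,_=cv2.findContours(m,cv2.RETR_EXTERNAL,cv2.CHAIN_APPROX_NONE);c=max(cs,key=cv2.contourArea).reshape(-1,2)
print(c.min(0),c.max(0))
C=wray(f["E"],f["k"],c,.088);print(cv2.minAreaRect((C[:,:2]*1000).astype(np.float32)))
E
```

```text
[230 162] [259 190]
((521.6925048828125, -43.464256286621094), (30.591236114501953, 30.70088005065918), 19.311786651611328)
```

```bash
python3 -m crank '[[[-0.001,-0.0025,0.05],[0,0,0],0.085],[[0,0,0.05],[0,0,0],0.07],[[0,0,0.043],[0,0,0],0.07],[[0,0,0.02],[0,0,0],0.07],[[0,0,0.01],[0,0,0],0.07],[[0,0,0],[0,0,0],0.07]]'
python3 - <<'E'
from h import *
c=bot.calibration("wrist");o=bot.get_obs();print(o["t"],o["eef_pos"],o["contact_force"])
p,d=bot.read_camera("wrist");cv2.imwrite("pics/w3.png",p[:,:,::-1])
E
```

```text
t: 3.32
eef_pos: [0.5233, -0.0385, 0.0673]
tool_rot: [-0.0, -0.172, 0.985, 0.0]
contact_force: [-0.3, 0.3, 0.6]
gripper_width: 0.819
3.325 [ 0.52332788 -0.03850861  0.06730813] [-0.29268915  0.25852513  0.60408468]
```

View pics/w3.png

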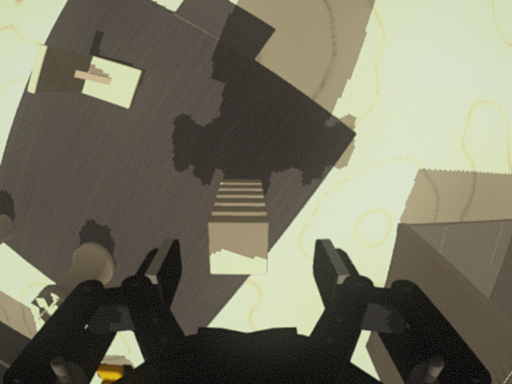

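```bash
python3 -m crank '[[[0.003,-0.0045,0],[0,0,0],0.06],[[0,0,0],[0,0,0],0.06]]'
python3 - <<'E'
from h import *
for i in range(2):
    o=bot.get_obs();print(o["t"],o["eef_pos"],o["q"],o["tool_rot"])
    p,d=bot.read_camera("wrist")
cv2.imwrite("pics/w4.png",p[100:384,100:400,::-1])
E
```

```text
t: 3.62
eef_pos: [0.5222, -0.0461, 0.0682]
tool_rot: [0.001, -0.171, 0.985, -0.0]
contact_force: [0.7, -0.6, -0.1]
gripper_width: 0.704
3.625 [ 0.52222784 -0.04606026  0.06821256] [-0.1993536   0.4425167   0.20907913  2.05287756 -0.14566019  0.65836867
  2.01957675] [ 6.99581556e-04 -1.70807136e-01  9.85304222e-01 -1.52702739e-04]
3.675 [ 0.52217699 -0.04582563  0.06806874] [-0.19947281  0.44274953  0.20879108  2.05292015 -0.1457838   0.65830185
  2.01944051] [ 6.03079725e-04 -1.70876949e-01  9.85292190e-01 -6.34216182e-05]
```

View pics/w4.png

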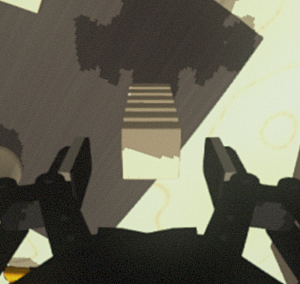

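```bash
python3 -m crank '[[[0,0.0015,0],[0,0,0],0.045],[[0,0,0],[0,0,0],0.02],[[0,0,0],[0,0,0],0.01],[[0,0,0],[0,0,0],0.01],[[0,0,0],[0,0,0],0.01]]' 45
python3 - <<'E'
from h import *
for i in range(2):
    o=bot.get_obs();print(o["t"],o["eef_pos"],o["gripper_width"],o["contact_force"])
    p,d=bot.read_camera("wrist")
cv2.imwrite("pics/w5.png",p[100:384,100:400,::-1])
E
```

```text
t: 4.35
eef_pos: [0.5216, -0.0439, 0.0676]
tool_rot: [0.0, -0.171, 0.985, 0.0]
contact_force: [-0.7, 1.0, 5.4]
gripper_width: 0.336
4.35 [ 0.52155504 -0.04387581  0.06764022] 0.33586591013572675 [-0.69014557  0.99254434  5.3670427 ]
4.4 [ 0.5215825  -0.04389611  0.06765927] 0.33538924795521824 [-1.02752172  1.27518364  5.57994516]
```

View pics/w5.png

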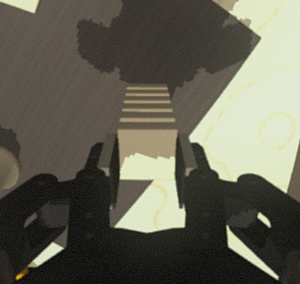

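```bash
python3 -m crank '[[[0,0,-0.01],[0,0,0],0.01],[[0,0,-0.04],[0,0,0],0.01],[[0,0,-0.05],[0,0,0],0.01],[[0,0,-0.055],[0,0,0],0.01],[[0,0,-0.05],[0,0,0],0.01],[[0,0,0],[0,0,0],0.01]]'
python3 - <<'E'
from h import *
c=bot.calibration("wrist");o=bot.get_obs();print(o["t"],o["eef_pos"],o["gripper_width"],o["contact_force"])
p,d=bot.read_camera("wrist");cv2.imwrite("pics/w6.png",p[:,:,::-1])
p,d=bot.read_camera("side");cv2.imwrite("pics/s6.png",p[:,:,::-1])
E
```

```text
t: 5.2
eef_pos: [0.5235, -0.0443, 0.2766]
tool_rot: [0.004, -0.171, 0.985, -0.0]
contact_force: [-0.9, -0.3, -1.1]
gripper_width: 0.334
5.2 [ 0.52351763 -0.04434034  0.27663991] 0.33359439668783675 [-0.92345156 -0.30873317 -1.0934454 ]
```

View pics/w6.png

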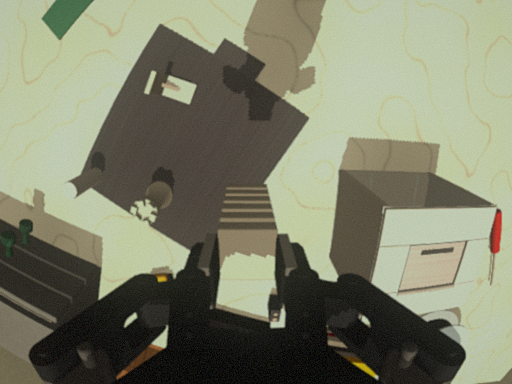

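View pics/s6.png

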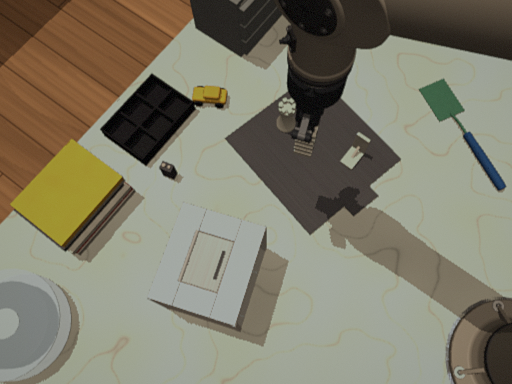

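```bash
python3 -m crank '[[[-0.0185,0.045,0],[0,0,0],0.01],[[-0.0185,0.045,0],[0,0,0],0.01],[[-0.0185,0.045,0],[0,0,0],0.01],[[-0.0185,0.045,0],[0,0,0],0.01],[[-0.0185,0.045,0],[0,0,0],0.01],[[0,0,0],[0,0,0],0.01],[[0,0,0],[0,0,0],0.01]]'
python3 - <<'E'
from h import *
c=bot.calibration("wrist");o=bot.get_obs();print(o["t"],o["eef_pos"],o["tool_rot"],o["gripper_width"],o["contact_force"])
p,d=bot.read_camera("wrist");cv2.imwrite("pics/w7.png",p[:,:,::-1])
np.savez("w7.npz",p=p,d=d,E=c["extrinsics"],k=[c[k] for k in("fx","fy","cx","cy")])
o=bot.get_obs();print(o["eef_pos"])
E
```

```text
t: 6.18
eef_pos: [0.5316, 0.198, 0.2705]
tool_rot: [-0.002, -0.171, 0.985, -0.001]
contact_force: [0.1, -0.5, -1.9]
gripper_width: 0.338
6.175 [0.53156237 0.19798079 0.27050189] [-1.71710962e-03 -1.71296863e-01  9.85217558e-01 -8.94291965e-04] 0.3378719376754899 [ 0.06538708 -0.50656246 -1.8670244 ]
[0.53191889 0.1972764  0.27092822]
```

View pics/w7.png

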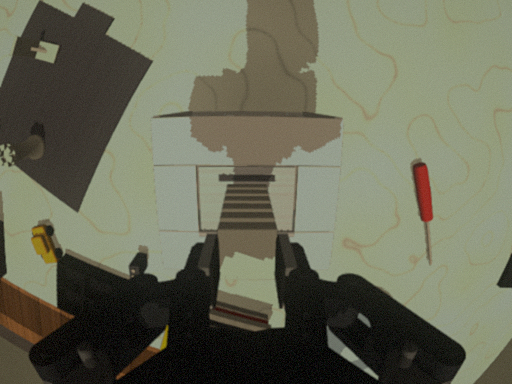

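```bash
python3 - <<'E'
from h import *
f=np.load("w7.npz")
C=wray(f["E"],f["k"],[(196.5,166),(297.5,166),(295,231.5),(199,231.5)],.170)
print(C.round(4),C.mean(0),cv2.minAreaRect((C[:,:2]*1000).astype(np.float32)))
a=np.clip(f["p"][150:290,180:320].astype(float)*1.7,0,255).astype(np.uint8)
cv2.imwrite("pics/w7z.png",cv2.resize(a,None,fx=4,fy=4,interpolation=cv2.INTER_CUBIC)[:,:,::-1])
E
```

```text
[[0.5272 0.1494 0.17  ]
 [0.4971 0.2333 0.17  ]
 [0.5562 0.2555 0.17  ]
 [0.587  0.1698 0.17  ]] [0.54187198 0.20200168 0.17      ] ((541.8712158203125, 201.98941040039062), (63.18927764892578, 91.02264404296875), 19.729293823242188)
```

View pics/w7z.png

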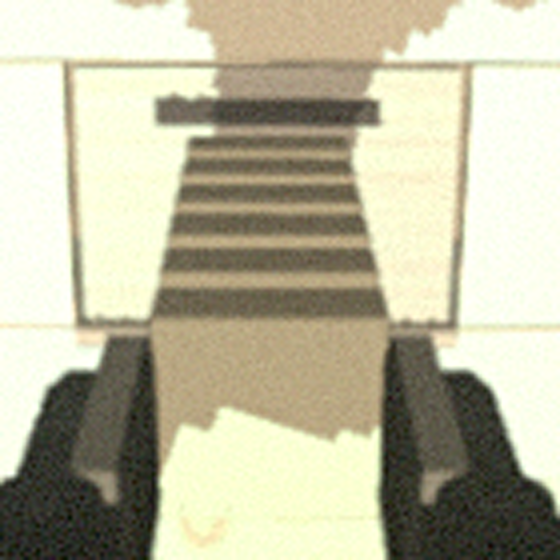

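```bash
python3 -m crank '[[[-0.0065,0.0005,0],[0,0,0],0.01],[[0,0,0.02],[0,0,0],0.01],[[0,0,0.01],[0,0,0],0.01],[[0,0,0],[0,0,0],0.01]]'
python3 - <<'E'
from h import *
o=bot.get_obs();print(o["t"],o["eef_pos"],o["tool_rot"],o["gripper_width"],o["contact_force"])
p,d=bot.read_camera("wrist");a=np.clip(p[130:290,160:340].astype(float)*1.7,0,255).astype(np.uint8)
cv2.imwrite("pics/w8.png",cv2.resize(a,None,fx=3,fy=3)[:,:,::-1])
p,d=bot.read_camera("side");cv2.imwrite("pics/s8.png",p[:,:,::-1])
E
```

```text
t: 6.72
eef_pos: [0.5381, 0.201, 0.2416]
tool_rot: [-0.001, -0.171, 0.985, -0.0]
contact_force: [0.8, 0.3, -0.9]
gripper_width: 0.332
6.725 [0.53805954 0.20100055 0.24161739] [-8.75306304e-04 -1.70955698e-01  9.85278280e-01 -3.06521278e-04] 0.332447000852776 [ 0.84996652  0.30223395 -0.94922781]
```

View pics/w8.png

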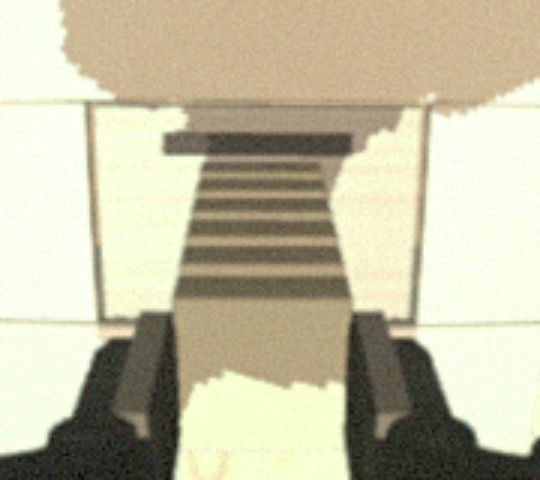

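View pics/s8.png

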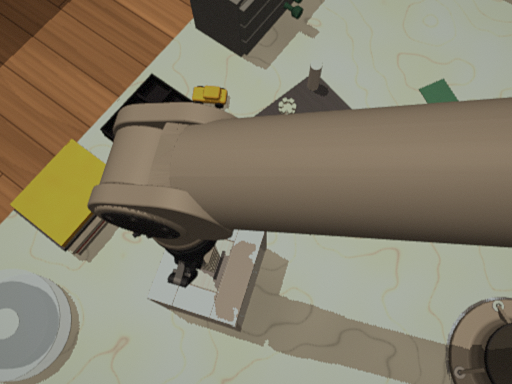

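```bash
python3 -m crank '[[[0,0,0.012],[0,0,0],0.01],[[0,0,0.012],[0,0,0],0.01],[[0,0,0],[0,0,0],0.01]]';python3 -m crank '[[[0,0,0.012],[0,0,0],0.01],[[0,0,0.012],[0,0,0],0.01],[[0,0,0.012],[0,0,0],0.01],[[0,0,0],[0,0,0],0.01]]'
python3 - <<'E'
from h import *
o=bot.get_obs();print(o["t"],o["eef_pos"],o["tool_rot"],o["gripper_width"],o["contact_force"])
p,d=bot.read_camera("wrist");a=np.clip(p[110:310,140:360].astype(float)*1.7,0,255).astype(np.uint8)
cv2.imwrite("pics/w9.png",cv2.resize(a,None,fx=2.9,fy=2.9)[:,:,::-1])
p,d=bot.read_camera("side");cv2.imwrite("pics/s9.png",cv2.resize(p[200:340,130:290],None,fx=4,fy=4)[:,:,::-1])
E
```

```text
t: 7.2
eef_pos: [0.5374, 0.2013, 0.2169]
tool_rot: [-0.001, -0.171, 0.985, -0.0]
contact_force: [-0.8, -1.0, -1.6]
gripper_width: 0.333
t: 7.7
eef_pos: [0.5374, 0.2013, 0.1809]
tool_rot: [-0.001, -0.171, 0.985, -0.0]
contact_force: [0.3, -0.5, -1.9]
gripper_width: 0.336
7.7 [0.53744034 0.20129324 0.18088061] [-1.38383845e-03 -1.71346599e-01  9.85209758e-01 -4.01426849e-04] 0.33586220624876406 [ 0.276913   -0.46088993 -1.86865307]
```

View pics/w9.png

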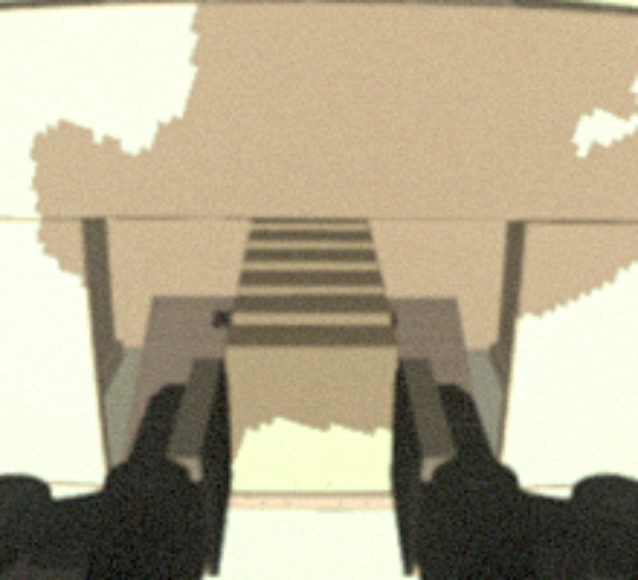

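View pics/s9.png

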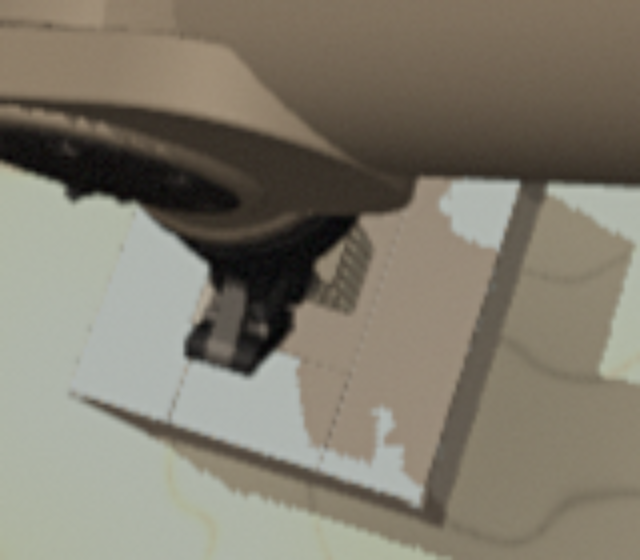

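```bash
python3 -m crank '[[[0,0,0],[0,0,0],0.052],[[0,0,0],[0,0,0],0.052],[[0,0,0],[0,0,0],0.052],[[0,0,0],[0,0,0],0.052]]'
python3 - <<'E'
from h import *
o=bot.get_obs();print(o["t"],o["eef_pos"],o["gripper_width"],o["contact_force"])
p,d=bot.read_camera("wrist");a=np.clip(p[110:310,140:360].astype(float)*1.7,0,255).astype(np.uint8)
cv2.imwrite("pics/w10.png",cv2.resize(a,None,fx=2.9,fy=2.9)[:,:,::-1])
E
```

```text
t: 8.3
eef_pos: [0.5386, 0.2017, 0.1826]
tool_rot: [0.0, -0.171, 0.985, 0.0]
contact_force: [-0.4, 0.1, -0.6]
gripper_width: 0.609
8.3 [0.53856416 0.2017249  0.18261606] 0.6091337510142532 [-0.36029141  0.08984778 -0.56213403]
```

View pics/w10.png

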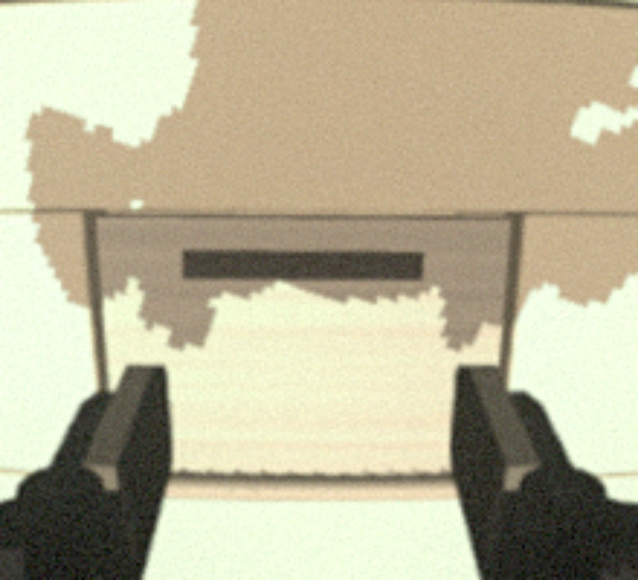

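Dropped, flap shut. Retreat and check.

```bash
python3 -m crank '[[[0,0,-0.02],[0,0,0],0.052],[[0,0,-0.04],[0,0,0],0.052],[[0,0,-0.05],[0,0,0],0.052],[[0,0,-0.05],[0,0,0],0.052],[[0.04,0,0],[0,0,0],0.052],[[0.04,0,0],[0,0,0],0.052],[[0,0,0],[0,0,0],0.052],[[0,0,0],[0,0,0],0.052]]'
python3 - <<'E'
from h import *
o=bot.get_obs();print(o["t"],o["eef_pos"],o["gripper_width"],o["contact_force"])
c=bot.calibration("wrist");p,d=bot.read_camera("wrist");cv2.imwrite("pics/w11.png",p[:,:,::-1])
p,d=bot.read_camera("top");cv2.imwrite("pics/t11.png",p[:,:,::-1])
E
```

```text
t: 9.35
eef_pos: [0.4636, 0.1749, 0.3427]
tool_rot: [0.001, -0.171, 0.985, 0.0]
contact_force: [0.5, 0.2, -0.3]
gripper_width: 0.608
9.35 [0.46356395 0.17492356 0.34269995] 0.6081445496308985 [ 0.45831312  0.1764307  -0.29202826]
```

View pics/w11.png

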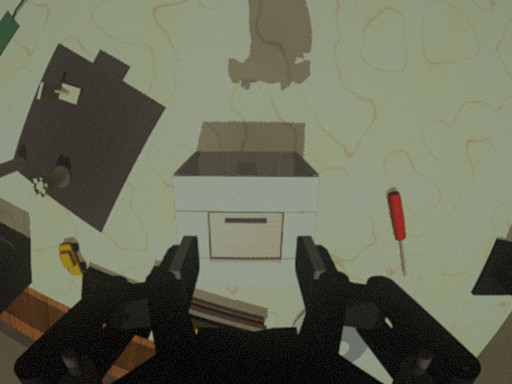

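View pics/t11.png

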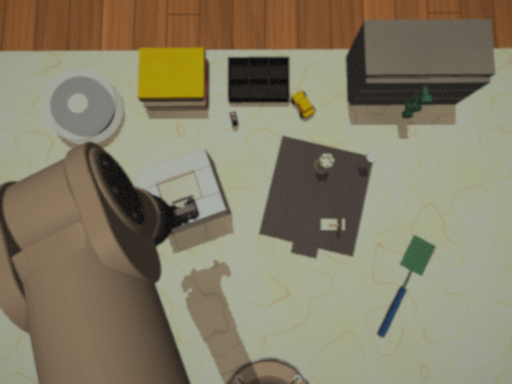

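```bash
python3 -c "
from station import bot
print(bot.hand_in(),bot.get_obs()['t'])"
```

```text
the job is handed in; nothing more can be done
the job is handed in; nothing more can be done
```

The tower is in the scrap bin, the flap is shut behind it, and the job is handed in. The last move ended at 9.35 s, well inside the 38 s limit.

I gripped the tower near its top with 45 N and lifted it off the plate. I pushed it about 53 mm through the flap (half its height is 42 mm), then let go, and it dropped inside.

**Last checks:**
- **Flap:** the wrist picture shows it level and shut.
- **Plate:** the tower is gone from it. The rook is standing at the same spot as before, near pixel (325, 162) in the top view.
- **Robot:** the gripper was clear of the bin, with contact force close to zero.
- **Tower in the bin:** I inferred this from the empty mouth and the shut flap. I could not clearly make it out through the clear wall.

**Disagreements along the way:** the cameras differed by up to 5 mm on where the bin was, and the measured gripper position varied by a few millimetres before it settled. I corrected the position by looking again before the grasp and before the push.

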